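# Sort the parts off the printer bench into their trays

## Task

Put the loose parts on the bench away in the grey trays by kind: the two printed gears side by side in the plain undivided tray, the sensor board and the USB stick in the divided tray, one in each compartment (either one), and the hex key in the narrow tray. Everything shall lie flat on the floor of its tray, the same way up as it lies now, nothing propped on a wall or on another part. Leave the pen and the brush that lie among them where they are.

Things in the scene. Friction and masses are not known exactly. Their poses are not given: they have to be found in the camera images.
- large_gear: flat spur gear, 3D printed, lying flat: 51 mm across the teeth, 10 mm thick. Origin: centre of its underside; z is its axis, up.
- small_gear: thick pinion gear, 3D printed, lying flat: 37 mm across the teeth, 16 mm thick. Origin: centre of its underside; z is its axis, up.
- sensor_board: small distance-sensor circuit board 20 mm (x) by 45 mm (y), with two 16 mm square block-shaped sensors standing side by side along y on it, 14 mm high in all. The blocks are 16 mm wide in x, from 2 to 14 mm above the underside. Origin: on its centre line, 2 mm below the underside (so 2 mm below whatever it lies on); z up.
- usb_stick: USB stick lying flat: 56 mm (x) by 18 mm (y) by 8 mm. The 18 mm wide case reaches from x = -28 to +14 mm, the 12 mm wide metal plug from there to +28 mm. Origin: centre of its underside; z up.
- hex_key: bent black hex key (L-shaped) lying flat, 89 mm (x) by 28 mm (y) by 7 mm. The long arm, 8 mm thick, lies along x with its middle line at y = -10 mm; the short arm runs to +y at the -x end. Origin: centre of the bounding box's underside; z up.
- plain_tray: shallow grey tray without partition, 125 mm (x) by 165 mm (y) outside, one open space of 117 by 157 mm. Floor 4 mm thick, outer walls 4 mm thick and 22 mm high above the table; fixed to the table. Origin: centre of its underside on the table; x is the short way (across the tray, away from the robot), y the long way, z up.
- divided_tray: shallow grey tray, 125 mm (x) by 165 mm (y) outside, parted by one 4 mm wall at y = 0 into two equal compartments of 117 mm (x) by 76 mm (y), their centres at y = +40 and -40 mm. Floor 4 mm thick, outer walls 4 mm thick and 22 mm high above the table; fixed to the table. Origin: centre of its underside on the table; x is the short way (across the tray, away from the robot), y the long way, z up.
- narrow_tray: shallow grey tray, narrower than the others, without partition: 80 mm (x) by 145 mm (y) outside, 72 by 137 mm inside. Floor 4 mm thick, outer walls 4 mm thick and 22 mm high above the table; fixed to the table. Origin: centre of its underside on the table; x is the short way (across the tray, away from the robot), y the long way, z up.
- pen: red click pen, 145 mm long (its y), 9 mm high, lying among the things, pointing away from the robot. Not part of the job, must stay put. Origin: middle of its underside.
- brush: flat wooden part brush, 148 mm long (its x), 22 mm wide, 9 mm high, lying among the things, pointing away from the robot. Not part of the job, must stay put. Origin: middle of its underside.
There are look-alikes about, which are no part of the job. Leave any blue or orange look-alike of the large_gear alone.

How it is judged:
By the outcome, as a careful person would: the job done as asked, in the order asked, and still so for the second after the job is handed in, with the robot touching nothing.
It also fails if it takes over 144 s, if anything falls off the work surface, if the arm or the gripper's body presses on something with over 40 N, if the wrist force passes 120 N, or if a joint passes its speed limit or range.

## Robot

A 7-joint arm with a two-finger parallel gripper is mounted at the origin on a cart in front of the work surface, level with it; the furniture and walls round the work are solid. World frame = base frame: x ahead of the robot, y to its left, z up, the work surface at z = 0. Lengths are in m, angles in rad, forces in N, time in s.
With the tool pointing down it reaches from about 0.4 to 0.85 m from the base axis. Payload 10.4 kg.
Tool frame: the origin (TCP) lies at the centre of the arm's flange, where the gripper is bolted on; the fingertips stand 182 mm ahead of it and the grasp point (between the pads) lies 164 mm ahead of it; z points along the fingers, y is the line along which they close (so a half turn about z gives the same grasp; the last joint's range is limited). The gripper opens to 87 mm and grips with 3 to 60 N. Pads are 19 mm wide; open, the fingers measure 117 mm over their backs; the gripper's body (75 mm by 190 mm) begins 51 mm behind the grasp point.
Start: joints at [1.105, 0.332, -0.065, 1.46, 0.022, 1.35, -0.088], TCP at [0.268, -0.565, 0.405] pointing down, gripper open.
Joint ranges: [-2.6, 2.6], [-0.5, 2.12], [-1.47, 1.34], [0.16, 2.42], [-1.27, 4.41], [0.06, 2.06], [-2.6, 2.6]. Speed limits (rad/s): [2.22, 2.22, 2.79, 2.79, 3.14, 3.14, 3.14].

## Interface

Orientations are given as a unit quaternion [x, y, z, w].
In Python, from bench import arm, optics, ticket gives the robot as it stands.
- The arm moves only by the tool step_arm, never from a script. Its argument "plan" is a list of rows, each an object with "translation": the shift along the tool's x, y, z in cm, a list of three; "yaw": the turn about the tool's z in degrees. A call has 1 to 10 rows; each row is the pose to reach, as a shift and turn from the pose commanded when the call began, along the tool's axes at that moment; what a row does not reach only later rows make up. A row lasts 1/12 s, in which the tool goes at most 41.7 mm and 7.16 degrees, less where a joint would pass 70% of its speed; a pose out of reach is approached as far as the arm can. A call with a gripper value outside its range is refused whole. "fingers" is the opening, from 0 (shut) to 1 (fully open), set as the call begins (left out, the last holds). The fingers move at their own pace and stop on an object; "newtons" is the grip in N (left out, the last holds). Time passes only in rows, so rows that repeat a pose let the fingers close. It gives the time, the measured TCP pose, the force, the opening and the grip force at its end, in the units of the state.
- arm.read_state(): the state, without advancing time (a new reading comes with each control period).
- optics.get_image(name): name is "scene" or "top"; returns the picture (384x512x3 uint8, red, green, blue); there is no depth.
- optics.camera_info(name): a dict with "K" (3x3 intrinsics, pixels), "k1" (the pictures are not rectified: a ray, as slopes to the right and down, at radius r is drawn at 1 + k1 r^2 times it, then the intrinsics apply), "rvec" (rotation vector, rad) and "tvec" (3), from world to camera coordinates, as OpenCV has them. Camera axes: x right, y down, z forward; pixel columns grow to the right and rows downward; lengths in m; the calibration is good to about 2 mm. A picture is of the moment at which its call begins. camera_info takes no time and is no camera call.
- ticket.hand_in(): hands the job in; it is judged then, once.
The state is a dict: "time": time; "qpos": joint angles; "qvel": joint speeds; "joint_efforts": joint torques, N m; "eef_pos": TCP position; "tool_rot": TCP orientation; "wrist_force": force on the tool from outside, world axes, zero at the start; "wrist_torque": the same for the moment, N m; "width": finger opening in m; "grasp_force": force on a finger pad.
Only numpy, scipy, OpenCV 4.12 (cv2) and the standard library are available. Lean on these libraries where they do the work, as an engineer would, in place of code of your own. Each camera call takes 0.05 s, during which the arm holds its last target. There are 200 camera calls.

## Working session

There is one attempt and no reset: what is moved stays moved. The work goes in short steps, Python scripts to look and compute and a tool call to move; the robot and the scene stay as the last step left them, time stands still between calls to the robot, and variables do not carry over. Pictures are saved under pics/ and viewed, at most 14 in all, crops included, and the job is handed in when it is done.

Besides the shell and the picture viewer there is one more tool, called after "Request:" as name([rows], argument=value, ...), one row to a line, values as JSON. step_arm: Moves the arm, as the interface text tells. Its arguments: {"type":"object","properties":{"plan":{"type":"array","items":{"type":"object","properties":{"translation":{"type":"array","items":{"type":"number"}},"yaw":{"type":"number"}}}},"fingers":{"type":"number"},"newtons":{"type":"number"}},"required":["plan"]}

```bash
ls; mkdir -p pics; python3 - <<'E'
from bench import arm, optics, ticket
import cv2
print(arm.read_state())
for n in ("scene","top"):
    print(n,optics.camera_info(n))
    cv2.imwrite(f"pics/{n}0.png",cv2.resize(optics.get_image(n)[:,:,::-1],(800,600),interpolation=cv2.INTER_CUBIC))
    cv2.imwrite(f"pics/{n}0raw.png",optics.get_image(n)[:,:,::-1])
E
```

```text
pics
{'time': 0.0, 'qpos': array([ 1.10539266,  0.33286785, -0.064712  ,  1.46096464,  0.02160123,
        1.34992075, -0.08851885]), 'qvel': array([ 0.00036253,  0.00138445,  0.00190007, -0.00143206, -0.00049994,
        0.0003886 ,  0.00148829]), 'joint_efforts': array([ 4.58281211e-04, -6.23251104e+01,  2.50791782e-02, -3.89909470e+01,
       -6.12492976e-02,  3.96516651e-02,  1.36311942e-04]), 'eef_pos': array([ 0.26774713, -0.5645898 ,  0.40394517]), 'tool_rot': array([ 9.75588743e-01,  2.19604343e-01, -1.93494467e-04, -7.06424316e-04]), 'wrist_force': array([ 0.75568811, -0.10740599, -0.23469171]), 'wrist_torque': array([-0.03781372,  0.02730956,  0.04139003]), 'grasp_force': 0.0, 'width': 0.08692183077124235}
scene {'K': array([[395.62344047,   0.        , 254.95592646],
       [  0.        , 395.62344047, 190.43052325],
       [  0.        ,   0.        ,   1.        ]]), 'k1': -0.040849851385233935, 'rvec': array([ 1.01092095, -2.16817387,  1.22968997]), 'tvec': array([0.39756761, 0.22602723, 0.76885631])}
top {'K': array([[406.97125754,   0.        , 262.54016661],
       [  0.        , 406.97125754, 191.67708007],
       [  0.        ,   0.        ,   1.        ]]), 'k1': -0.024386210220516846, 'rvec': array([ 2.11180904, -2.07239088,  0.25483152]), 'tvec': array([0.01733937, 0.568989  , 1.05982014])}
```

View pics/top0.png

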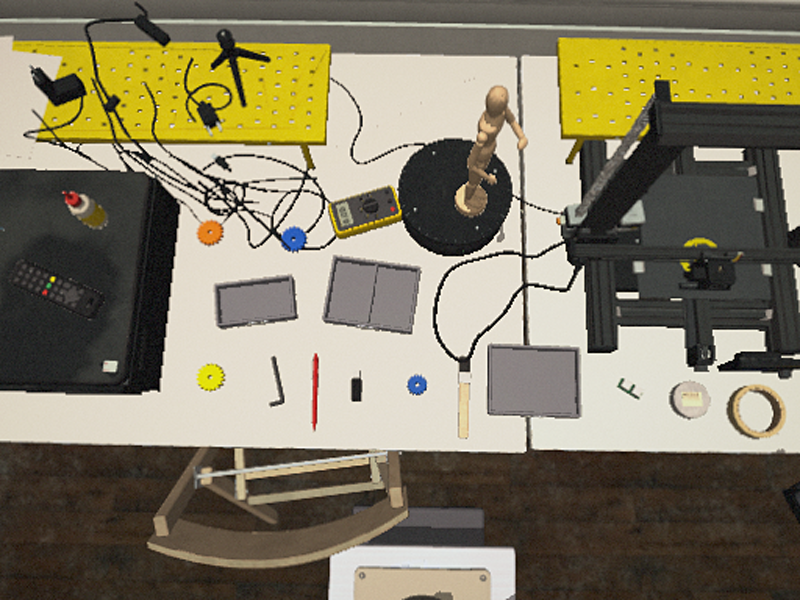

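View pics/scene0.png

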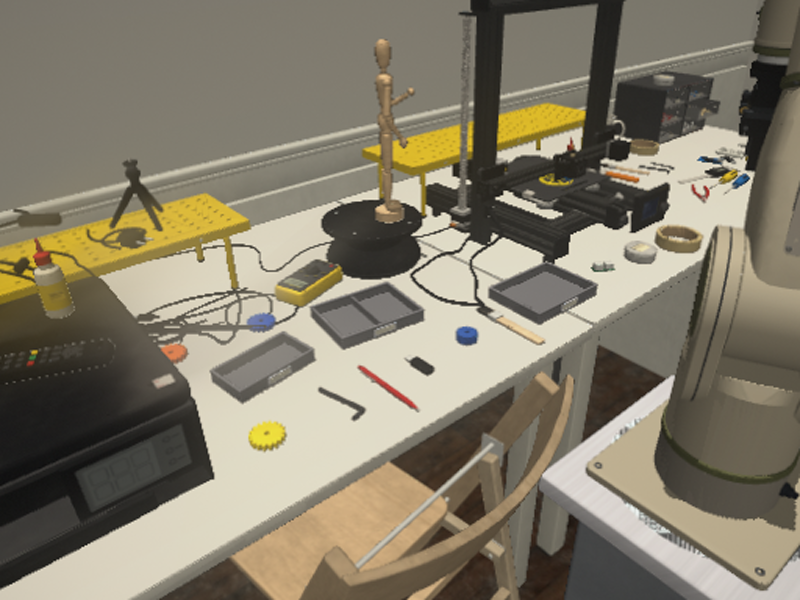

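The top picture (800x600 scale) shows:

- **Large gear candidates:** yellow (210,377), orange (210,232) and blue (293,239). Yellow is the one, since blue and orange are excluded.
- **Small gear:** blue pinion (417,385).
- **USB stick:** black (357,387).
- **Hex key:** (277,382).
- **Sensor board:** the green part at (628,387) is the likely one. The white thing on the printer at (110,366) could be mistaken for it.
- **Trays:** narrow (256,301), divided (372,295), plain (533,380).
- **Stay put:** pen (315,390) and brush (463,402).

```bash
cat > h.py <<'E'
from bench import arm, optics
import cv2, numpy as np
from scipy.spatial.transform import Rotation as R
def cam(n):
    c=optics.camera_info(n); return c['K'],c['k1'],R.from_rotvec(c['rvec']).as_matrix(),c['tvec']
def cast(n,px,z):
    K,k1,Rm,t=cam(n); px=np.atleast_2d(px).astype(float)
    d=np.array([k1,0,0,0]); u=cv2.undistortPoints(px[:,None],K,d)[:,0]
    r=np.c_[u,np.ones(len(u))]@Rm; c=-Rm.T@t
    s=(z-c[2])/r[:,2]; return (c+s[:,None]*r)[:,:2]
def proj(n,P):
    K,k1,Rm,t=cam(n); return cv2.projectPoints(np.atleast_2d(P).astype(float),Rm,t,K,np.array([k1,0,0,0]))[0][:,0]
def rect(pts):
    (c,s,a)=cv2.minAreaRect((pts*1000).astype(np.float32)); return np.round(c,1),np.round(s,1),round(a,1)
E
python3 - <<'E'
from h import *
t=cv2.imread('pics/top0raw.png'); hsv=cv2.cvtColor(t,cv2.COLOR_BGR2HSV)
H,S,V=[hsv[...,i].astype(int) for i in range(3)]
dark_or_col=((S>60)&(V>40))|(V<150)
f=.64
def blob(name,cx,cy,m,z,w=30):
    cx*=f;cy*=f; M=np.zeros_like(m,np.uint8); y0,x0=int(cy-w),int(cx-w)
    M[y0:y0+2*w,x0:x0+2*w]=m[y0:y0+2*w,x0:x0+2*w]
    n,l,st,ce=cv2.connectedComponentsWithStats(M)
    k=1+np.argmax(st[1:,4]) ; cs,_=cv2.findContours((l==k).astype(np.uint8),0,1)
    c=cs[0][:,0]; W=cast('top',c,z)
    print(name,'n',st[k,4],'px',ce[k].round(1),'cent',(cast('top',ce[k],z)*1000).round(1),rect(W))
yel=(S>100)
blob('large',210,377,yel,.010); blob('small',417,385,yel,.016); blob('orange',210,232,yel,.01,20); blob('blue',293,239,(S>100)&(H>100),.01,20)
blob('usb',357,387,V<120,.006,22); blob('hex',277,382,V<130,.006,30)
blob('board',628,387,dark_or_col,.006,22)
g=(V<165)&(S<60)
blob('narrow',256,301,g,.022,35);blob('divided',372,295,g,.022,40);blob('plain',533,380,g,.022,40)
blob('pen',315,390,S>100,.005,32);blob('brush',463,402,S>50,.005,36)
c=t[225:270,380:425]; s=cv2.imread('pics/scene0raw.png')[150:195,363:408]
d=t[222:267,208:253]; d2=t[222:267,113:158]
cv2.imwrite('pics/crop1.png',cv2.resize(np.vstack([np.hstack([c,s]),np.hstack([d,d2])]),(600,600),interpolation=cv2.INTER_CUBIC))
E
```

```text
large n 237 px [134.4 241. ] cent [[431.8 390.2]] (array([431.8, 389.9]), array([45.6, 49.4]), 1.2)
small n 108 px [266.5 246. ] cent [[424.4  14.2]] (array([424.4,  14.1]), array([33.8, 31. ]), 1.1)
orange n 205 px [134.  148.3] cent [[710.3 417.6]] (array([709.9, 417.4]), array([47.8, 49.1]), 1.0)
blue n 187 px [187.7 152.8] cent [[699.1 254.8]] (array([699.9, 255.5]), array([47.8, 45. ]), 3.4)
usb n 97 px [227.8 248.9] cent [[415.2 123.8]] (array([415. , 123.1]), array([39.8, 17.1]), 2.1)
hex n 96 px [177.3 245.1] cent [[422.9 267.9]] (array([428.1, 267.8]), array([88.4, 22.6]), 2.1)
board n 44 px [401.4 248.9] cent [[ 424.1 -370.2]] (array([ 425.5, -374.3]), array([42.5, 18.7]), 59.0)
narrow n 1486 px [163.3 193. ] cent [[571.  315.4]] (array([571.2, 315.2]), array([ 87.5, 149.9]), 8.5)
divided n 2505 px [237.7 188.5] cent [[588.3 100.3]] (array([589.3, 100.4]), array([168.1, 132.6]), 83.0)
plain n 2792 px [341.1 243.6] cent [[ 434.1 -195.3]] (array([ 439.5, -196.3]), array([165.4, 222.4]), 89.4)
pen n 141 px [201.2 249.6] cent [[411.9 199.3]] (array([411.6, 198.4]), array([135.8,   8.6]), 3.0)
brush n 250 px [293.3 290.7] cent [[303.  -62.5]] (array([303.7, -68.6]), array([  8.2, 197.3]), 1.0)
```

View pics/crop1.png

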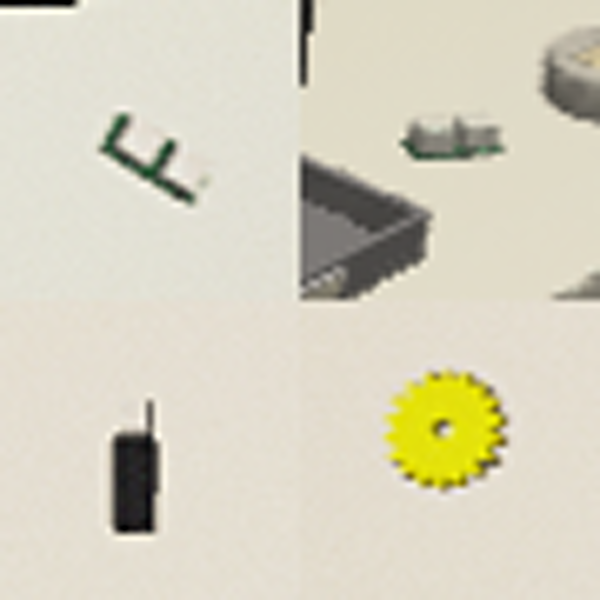

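The crop confirms the sensor board: a green board with two white blocks, at top-raw (401,249). USB and yellow gear are right too; the USB plug points away from the robot (+x). Next I refine the plain tray, the hex key's arm and the board, and check how high the printer is near the board.

```bash
cat >> h.py <<'E'
def go(x,y,tip,close=None):
    """print move to world x,y (mm), fingertip height (mm), closing heading (deg)"""
    s=arm.read_state(); M=R.from_quat(s['tool_rot']).as_matrix(); p=s['eef_pos']*1000
    d=M.T@(np.array([x,y,tip+182])-p)/10
    h=np.degrees(np.arctan2(M[1,1],M[0,1])); yaw=0
    if close is not None:
        az=np.degrees(np.arctan2(y,x)); tgt=az+((close-az+90)%180-90); yaw=-((tgt-h+180)%360-180)
    print('d cm',d.round(2),'yaw',round(yaw,1),'rows',round(np.linalg.norm(d)/4.17,1),round(abs(yaw)/7.16,1))
E
python3 - <<'E'
from h import *
t=cv2.imread('pics/top0raw.png'); s=cv2.imread('pics/scene0raw.png')
hsv=cv2.cvtColor(t,cv2.COLOR_BGR2HSV);V=hsv[...,2].astype(int);S=hsv[...,1].astype(int)
print('cam',[(-cam(n)[2].T@cam(n)[3]).round(3) for n in('top','scene')])
# plain tray: limit columns
m=np.zeros(V.shape,np.uint8); m[215:272,308:373]=((V<165)&(S<60))[215:272,308:373]
m=cv2.morphologyEx(m,cv2.MORPH_OPEN,np.ones((5,5)))
c=max(cv2.findContours(m,0,1)[0],key=cv2.contourArea)[:,0]; print('plain',rect(cast('top',c,.022)))
# hex
m=np.zeros(V.shape,np.uint8); m[222:264,165:190]=(V<130)[222:264,165:190]
for r in range(226,262,4): xs=np.where(m[r])[0]; print(r,xs.min() if len(xs) else None,xs.max() if len(xs) else None,end=' | ')
mid=[(np.mean(np.where(m[r])[0]),r) for r in range(232,250)]
w=cast('top',mid,.004)*1000; vx,vy,a,b=cv2.fitLine(w.astype(np.float32),2,0,.01,.01).ravel(); print('\nhexarm',np.degrees(np.arctan2(vy,vx)),a,b)
yx=np.argwhere(m>0)[:,::-1]; print('hexpts', (cast('top',yx[[0,-1]],.004)*1000).round(0))
# board in scene: green/shadow lower edge
hs=cv2.cvtColor(s,cv2.COLOR_BGR2HSV); g=np.zeros(V.shape,np.uint8); g[160:182,375:398]=((hs[...,0]>40)&(hs[...,0]<95)&(hs[...,1]>60))[160:182,375:398]
p=np.argwhere(g)[:,::-1]; print('board scene',rect(cast('scene',p,.002)),p.min(0),p.max(0))
g=np.zeros(V.shape,np.uint8); g[235:262,390:415]=((hsv[...,0]>40)&(hsv[...,0]<95)&(S>60))[235:262,390:415]
p=np.argwhere(g)[:,::-1]; print('board top',rect(cast('top',p,.002)))
A=cv2.resize(t[200:300,360:460],(400,400),interpolation=cv2.INTER_CUBIC);B=cv2.resize(s[105:205,310:410],(400,400),interpolation=cv2.INTER_CUBIC)
cv2.imwrite('pics/crop2.png',np.hstack([A,B]))
E
```

```text
cam [array([0.297, 0.025, 1.166]), array([-0.186,  0.645,  0.592])]
plain (array([ 435. , -196.2]), array([165.7, 129.1]), 89.2)
226 None None | 230 174 176 | 234 175 177 | 238 176 177 | 242 177 178 | 246 178 179 | 250 178 180 | 254 179 181 | 258 173 180 | 
hexarm 16.28901 436.40982 269.63724
hexpts [[472. 281.]
 [384. 272.]]
board scene (array([ 421.8, -366.6]), array([41.1,  6.8]), 48.2) [379 172] [392 173]
board top (array([ 426.7, -375.4]), array([41.3, 17.8]), 59.0)
```

View pics/crop2.png

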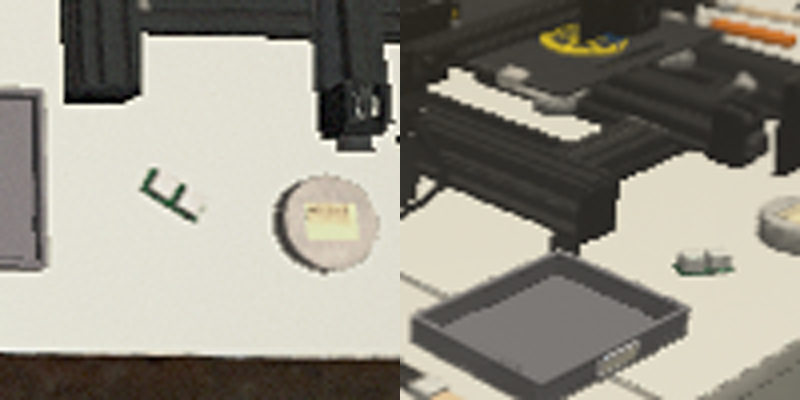

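```bash
python3 - <<'E'
from h import *
go(432,390,220,0)
go(425,14,150,0)
E
```

```text
d cm [ 55.74 -79.22   0.29] yaw -64.6 rows 23.2 9.0
d cm [ 39.   -45.54   7.26] yaw -64.6 rows 14.5 9.0
```

The crop shows the open bench round the board (crop (170,195)). The printer's frame ends are behind it at (100,100) and (350,110), about 55–60 mm high, so the gripper body should pass above them. I start moving toward the centre.

Request:
step_arm([
  {"translation": [40, -46, 2], "yaw": -64.6},
  {"translation": [40, -46, 2], "yaw": -64.6},
  {"translation": [40, -46, 2], "yaw": -64.6},
  {"translation": [40, -46, 2], "yaw": -64.6},
  {"translation": [40, -46, 2], "yaw": -64.6},
  {"translation": [40, -46, 2], "yaw": -64.6},
  {"translation": [40, -46, 2], "yaw": -64.6},
  {"translation": [40, -46, 2], "yaw": -64.6},
  {"translation": [40, -46, 2], "yaw": -64.6},
  {"translation": [40, -46, 2], "yaw": -64.6},
], fingers=1, newtons=15)

```text
time: 1.03
eef_pos: [0.38, -0.1616, 0.3911]
tool_rot: [0.704, 0.71, -0.0, 0.0]
wrist_force: [2.1, 0.1, 0.4]
width: 0.0868
grasp_force: 0.0
```

```bash
python3 - <<'E'
from h import *
print(arm.read_state()['qpos'].round(2))
go(432,390,200,0)
for z in (.02,.04,.05,.06,.07,.08):
    P=[np.r_[cast('top',q,z)[0],z] for q in ((376.5,225),(392.5,225))]; print(z,np.round(P,3).tolist(),proj('scene',P).round(0).tolist())
E
```

```text
[ 0.8  -0.12 -0.47  1.97 -0.05  1.27  0.36]
d cm [55.12  5.63  0.87] yaw 0.4 rows 13.3 0.1
0.02 [[0.489, -0.298, 0.02], [0.49, -0.344, 0.02]] [[356.0, 167.0], [365.0, 162.0]]
0.04 [[0.486, -0.293, 0.04], [0.487, -0.338, 0.04]] [[356.0, 162.0], [365.0, 158.0]]
0.05 [[0.484, -0.29, 0.05], [0.485, -0.334, 0.05]] [[356.0, 160.0], [365.0, 155.0]]
0.06 [[0.482, -0.287, 0.06], [0.483, -0.331, 0.06]] [[356.0, 157.0], [365.0, 153.0]]
0.07 [[0.481, -0.284, 0.07], [0.482, -0.328, 0.07]] [[357.0, 155.0], [365.0, 150.0]]
0.08 [[0.479, -0.281, 0.08], [0.48, -0.325, 0.08]] [[357.0, 152.0], [365.0, 148.0]]
```

Request:
step_arm([
  {"translation": [55, 5.6, 3], "yaw": 0.4},
  {"translation": [55, 5.6, 3], "yaw": 0.4},
  {"translation": [55, 5.6, 3], "yaw": 0.4},
  {"translation": [55, 5.6, 3], "yaw": 0.4},
  {"translation": [55, 5.6, 3], "yaw": 0.4},
  {"translation": [55, 5.6, 3], "yaw": 0.4},
  {"translation": [55, 5.6, 3], "yaw": 0.4},
  {"translation": [55, 5.6, 3], "yaw": 0.4},
  {"translation": [55, 5.6, 3], "yaw": 0.4},
  {"translation": [55, 5.6, 3], "yaw": 0.4},
])

```text
time: 1.87
eef_pos: [0.4223, 0.252, 0.3688]
tool_rot: [0.71, 0.704, 0.001, 0.001]
wrist_force: [0.1, -0.9, 0.7]
width: 0.0871
grasp_force: 0.0
```

```bash
python3 - <<'E'
from h import *
print(arm.read_state()['qpos'].round(2))
go(432,390,50,0)
E
```

```text
[ 0.34  0.18 -1.05  1.81  0.17  1.24 -0.76]
d cm [13.81  0.83 13.68] yaw -0.5 rows 4.7 0.1
```

Request:
step_arm([
  {"translation": [4.1, 0.3, 0], "yaw": -0.5},
  {"translation": [8.2, 0.6, 0], "yaw": -0.5},
  {"translation": [12, 0.8, 1], "yaw": -0.5},
  {"translation": [13.8, 0.8, 4], "yaw": -0.5},
  {"translation": [13.8, 0.8, 8], "yaw": -0.5},
  {"translation": [13.8, 0.8, 11], "yaw": -0.5},
  {"translation": [13.8, 0.8, 13], "yaw": -0.5},
  {"translation": [13.8, 0.8, 13], "yaw": -0.5},
])

```text
time: 2.53
eef_pos: [0.4305, 0.3868, 0.2339]
tool_rot: [0.707, 0.708, -0.003, -0.0]
wrist_force: [0.1, -1.1, -1.0]
width: 0.0872
grasp_force: 0.0
```

```bash
python3 - <<'E'
from h import *
cv2.imwrite('pics/scene1.png',cv2.resize(optics.get_image('scene')[200:384,40:285,::-1],(735,552),interpolation=cv2.INTER_CUBIC))
go(432,390,3,0)
E
```

```text
d cm [0.26 0.11 5.18] yaw 0.1 rows 1.2 0.0
```

View pics/scene1.png

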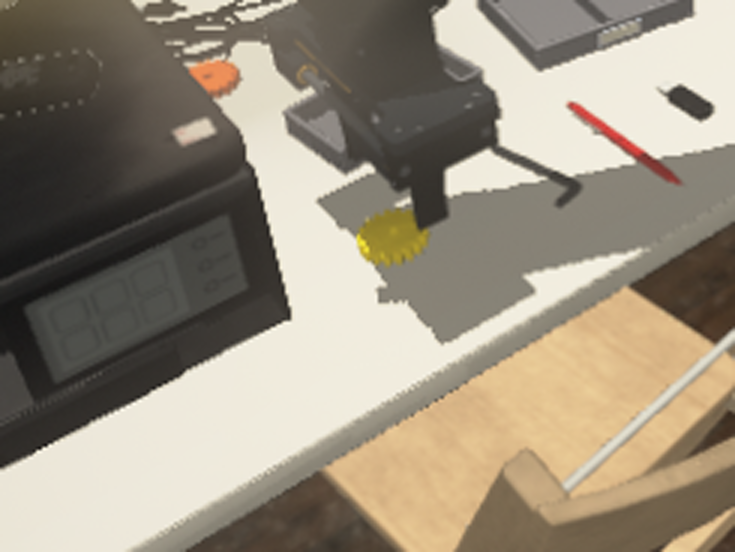

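The picture shows the gear at crop (392,237) and one fingertip at about (430,225). I compare this with the projected tip positions.

```bash
python3 - <<'E'
from h import *
s=arm.read_state();print(s['qpos'].round(2));M=R.from_quat(s['tool_rot']).as_matrix();print(M.round(2).tolist())
for q in ([432,390,10],[387,387,52],[474,387,52],[431,387+43,52],[431,387-43,52]): print(q,((proj('scene',np.array(q)/1000)[0]-[40,200])*3).round(0))
E
```

```text
[-0.08  0.57 -0.93  1.72  0.5   1.11 -1.17]
[[-0.0, 1.0, -0.0], [1.0, 0.0, -0.0], [-0.0, -0.0, -1.0]]
[432, 390, 10] [397. 230.]
[387, 387, 52] [425. 216.]
[474, 387, 52] [365. 154.]
[431, 430, 52] [338. 211.]
[431, 344, 52] [446. 158.]
```

Request:
step_arm([
  {"translation": [0.2, 0.1, 2.5]},
  {"translation": [0.2, 0.1, 4.2]},
  {"translation": [0.2, 0.1, 5.1]},
  {"translation": [0.2, 0.1, 5.1]},
])

```text
invalid input at $.plan[0]: expected keys translation, yaw
```

Request:
step_arm([
  {"translation": [0, 0, 0]},
  {"translation": [0, 0, 0]},
  {"translation": [0, 0, 0]},
  {"translation": [0, 0, 0]},
  {"translation": [0, 0, 0]},
  {"translation": [0, 0, 0]},
], fingers=0, newtons=15)

```text
invalid input at $.plan[0]: expected keys translation, yaw
```

```bash
python3 - <<'E'
from h import *
print(arm.read_state()['eef_pos'])
go(435,-160,100,-1)
E
```

```text
[0.43104313 0.38754268 0.23675917]
d cm [-54.77   0.3   -4.4 ] yaw 1.1 rows 13.2 0.2
```

Request:
step_arm([
  {"translation": [0.2, 0.1, 2.5], "yaw": 0},
  {"translation": [0.2, 0.1, 4.2], "yaw": 0},
  {"translation": [0.2, 0.1, 5.1], "yaw": 0},
  {"translation": [0.2, 0.1, 5.1], "yaw": 0},
  {"translation": [0.2, 0.1, 5.1], "yaw": 0},
])

```text
time: 3.0
eef_pos: [0.4328, 0.3904, 0.1888]
tool_rot: [0.707, 0.707, 0.001, 0.0]
wrist_force: [0.6, 0.1, 0.6]
width: 0.087
grasp_force: 0.0
```

Request:
step_arm([
  {"translation": [0, 0, 0], "yaw": 0},
  {"translation": [0, 0, 0], "yaw": 0},
  {"translation": [0, 0, 0], "yaw": 0},
  {"translation": [0, 0, 0], "yaw": 0},
  {"translation": [0, 0, 0], "yaw": 0},
  {"translation": [0, 0, 0], "yaw": 0},
], fingers=0, newtons=15)

```text
time: 3.5
eef_pos: [0.4325, 0.3901, 0.1877]
tool_rot: [0.707, 0.708, 0.0, 0.0]
wrist_force: [-0.0, 0.5, 0.5]
width: 0.0547
grasp_force: 0.1
```

```bash
python3 - <<'E'
from h import *
print(arm.read_state()['eef_pos'])
go(435,-160,100,-1)
E
```

```text
[0.43252441 0.39012542 0.18765722]
d cm [-55.01   0.18  -9.44] yaw 1.1 rows 13.4 0.1
```

Request:
step_arm([
  {"translation": [0, 0, 0.25], "yaw": 0},
  {"translation": [0, 0, 0.25], "yaw": 0},
  {"translation": [0, 0, 0.25], "yaw": 0},
  {"translation": [0, 0, 0.25], "yaw": 0},
])

```text
time: 3.83
eef_pos: [0.4326, 0.3904, 0.1853]
tool_rot: [0.707, 0.708, 0.0, 0.0]
wrist_force: [0.7, 0.6, 5.2]
width: 0.0501
grasp_force: 15.0
```

```bash
python3 - <<'E'
from h import *
go(435,-160,100,-1)
E
```

```text
d cm [-55.03   0.18  -9.7 ] yaw 1.1 rows 13.4 0.1
```

Request:
step_arm([
  {"translation": [0, 0, -4], "yaw": 0},
  {"translation": [0, 0, -8], "yaw": 0},
  {"translation": [-3, 0, -10], "yaw": 0},
  {"translation": [-7, 0, -10], "yaw": 0},
  {"translation": [-11, 0, -10], "yaw": 0.5},
  {"translation": [-15, 0, -10], "yaw": 1},
  {"translation": [-19, 0, -10], "yaw": 1},
  {"translation": [-23, 0, -10], "yaw": 1},
  {"translation": [-27, 0, -10], "yaw": 1},
  {"translation": [-31, 0, -10], "yaw": 1},
])

```text
time: 4.67
eef_pos: [0.4322, 0.0781, 0.2848]
tool_rot: [0.713, 0.701, -0.0, 0.0]
wrist_force: [1.3, 0.2, -0.4]
width: 0.05
grasp_force: 15.0
```

```bash
python3 - <<'E'
from h import *
s=arm.read_state(); print(s['qpos'].round(2),s['width'])
go(435,-160,100,-1)
E
```

```text
[ 0.71  0.13 -1.03  2.03  0.13  1.05 -0.39] 0.049954717645918266
d cm [-23.8    0.67   0.29] yaw 0.1 rows 5.7 0.0
```

Request:
step_arm([
  {"translation": [-4, 0.1, 0], "yaw": 0},
  {"translation": [-8, 0.2, 0], "yaw": 0},
  {"translation": [-12, 0.3, 0], "yaw": 0},
  {"translation": [-16, 0.4, 0], "yaw": 0},
  {"translation": [-20, 0.5, 0], "yaw": 0},
  {"translation": [-23.8, 0.6, 0], "yaw": 0},
  {"translation": [-23.8, 0.6, 4], "yaw": 0},
  {"translation": [-23.8, 0.6, 7], "yaw": 0},
  {"translation": [-23.8, 0.6, 7.5], "yaw": 0},
  {"translation": [-23.8, 0.6, 7.5], "yaw": 0},
])

```text
time: 5.5
eef_pos: [0.4342, -0.1573, 0.2086]
tool_rot: [0.713, 0.702, -0.0, -0.002]
wrist_force: [0.8, 0.2, 0.4]
width: 0.0503
grasp_force: 15.0
```

```bash
python3 - <<'E'
from h import *
t=optics.get_image('top'); s=arm.read_state(); print(s['eef_pos'])
go(435,-160,8,-1)
E
```

```text
[ 0.43508344 -0.15732644  0.2102602 ]
d cm [-0.27 -0.    2.03] yaw 0.1 rows 0.5 0.0
```

Request:
step_arm([
  {"translation": [-0.3, 0, 1], "yaw": 0},
  {"translation": [-0.3, 0, 1.6], "yaw": 0},
  {"translation": [-0.3, 0, 2.0], "yaw": 0},
  {"translation": [-0.3, 0, 2.0], "yaw": 0},
  {"translation": [-0.3, 0, 2.0], "yaw": 0},
])

```text
time: 5.97
eef_pos: [0.435, -0.1608, 0.1902]
tool_rot: [0.713, 0.701, 0.0, 0.0]
wrist_force: [-0.4, 0.2, -0.5]
width: 0.0503
grasp_force: 15.0
```

Request:
step_arm([
  {"translation": [0, 0, 0], "yaw": 0},
  {"translation": [0, 0, 0], "yaw": 0},
  {"translation": [0, 0, 0], "yaw": 0},
  {"translation": [0, 0, 0], "yaw": 0},
  {"translation": [0, 0, -3], "yaw": 0},
  {"translation": [0, 0, -7], "yaw": 0},
  {"translation": [0, 0, -10], "yaw": 0},
  {"translation": [4, 0, -10], "yaw": 0},
  {"translation": [8, 0, -10], "yaw": 0},
], fingers=0.75)

```text
time: 6.72
eef_pos: [0.4368, -0.0816, 0.2919]
tool_rot: [0.715, 0.7, 0.001, 0.002]
wrist_force: [0.1, 1.5, -1.2]
width: 0.0652
grasp_force: 0.0
```

```bash
python3 - <<'E'
from h import *
s=arm.read_state(); print(s['eef_pos'])
go(424.5,14,100,0);go(424.5,14,3.5,0)
E
```

```text
[ 0.43675819 -0.0815646   0.29188882]
d cm [ 9.53 -1.43  0.97] yaw -1.2 rows 2.3 0.2
d cm [ 9.55 -1.47 10.62] yaw -1.2 rows 3.4 0.2
```

Request:
step_arm([
  {"translation": [4, -0.5, 0], "yaw": -1},
  {"translation": [8, -1, 0], "yaw": -1},
  {"translation": [9.5, -1.4, 1], "yaw": -1},
  {"translation": [9.5, -1.4, 4], "yaw": -1},
  {"translation": [9.5, -1.4, 7], "yaw": -1},
  {"translation": [9.5, -1.4, 9], "yaw": -1},
  {"translation": [9.5, -1.4, 10.4], "yaw": -1},
  {"translation": [9.5, -1.4, 10.4], "yaw": -1},
  {"translation": [9.5, -1.4, 10.4], "yaw": -1},
])

```text
time: 7.47
eef_pos: [0.4237, 0.0145, 0.1858]
tool_rot: [0.706, 0.708, -0.0, -0.001]
wrist_force: [0.3, 0.4, 0.0]
width: 0.0653
grasp_force: 0.0
```

```bash
python3 - <<'E'
from h import *
t=optics.get_image('top')[:,:,::-1]
hsv=cv2.cvtColor(t,cv2.COLOR_BGR2HSV); H,S=hsv[...,0],hsv[...,1]
m=((S>120)&(H>20)&(H<35)).astype(np.uint8); m[:205]=0;m[:, :300]=0
n,l,st,ce=cv2.connectedComponentsWithStats(m); k=1+np.argmax(st[1:,4]); print(st[k],cast('top',ce[k],.014)*1000)
go(424.5,14,3.5,0)
s=optics.get_image('scene')[:,:,::-1]
cv2.imwrite('pics/c3.png',np.hstack([cv2.resize(t[180:290,220:380],(400,275)),cv2.resize(s[160:260,250:395],(400,275))]))
E
```

```text
[319 236  18  18 236] [[ 432.03961336 -157.87619803]]
d cm [-0.04  0.06  0.09] yaw 0.1 rows 0.0 0.0
```

View pics/c3.png

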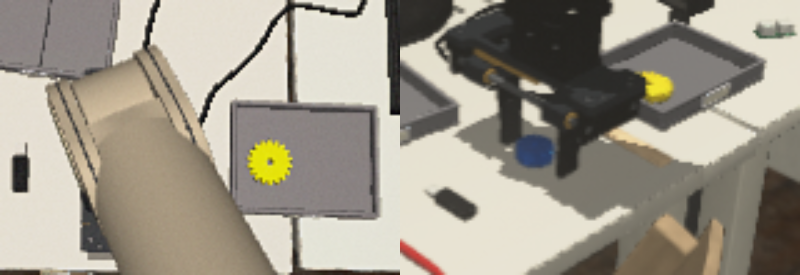

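The large gear lies flat in the left part of the plain tray (270,162), and the small gear (535,150) is between the fingers. I grip it now.

Request:
step_arm([
  {"translation": [0, 0, 0.1], "yaw": 0},
  {"translation": [0, 0, 0.1], "yaw": 0},
  {"translation": [0, 0, 0.1], "yaw": 0},
  {"translation": [0, 0, 0.1], "yaw": 0},
  {"translation": [0, 0, 0.1], "yaw": 0},
  {"translation": [0, 0, 0.1], "yaw": 0},
  {"translation": [0, 0, 0.1], "yaw": 0},
], fingers=0)

```text
time: 8.15
eef_pos: [0.4239, 0.0142, 0.1851]
tool_rot: [0.707, 0.708, 0.0, 0.0]
wrist_force: [-0.2, -0.4, 2.8]
width: 0.0358
grasp_force: 15.0
```

```bash
python3 - <<'E'
from h import *
s=arm.read_state(); print(s['eef_pos'])
go(435,-228,100,-1)
E
```

```text
[0.42386816 0.01422486 0.18514764]
d cm [-24.23   1.09  -9.68] yaw 1.1 rows 6.3 0.1
```

Request:
step_arm([
  {"translation": [0, 0, -4], "yaw": 0},
  {"translation": [0, 0, -8], "yaw": 0},
  {"translation": [-3, 0.2, -9.7], "yaw": 1},
  {"translation": [-7, 0.4, -9.7], "yaw": 1},
  {"translation": [-11, 0.6, -9.7], "yaw": 1},
  {"translation": [-15, 0.8, -9.7], "yaw": 1},
  {"translation": [-19, 1, -9.7], "yaw": 1},
  {"translation": [-23, 1, -9.7], "yaw": 1},
  {"translation": [-24.2, 1.1, -9.7], "yaw": 1},
  {"translation": [-24.2, 1.1, -7], "yaw": 1},
])

```text
time: 8.98
eef_pos: [0.4361, -0.2324, 0.258]
tool_rot: [0.715, 0.699, 0.0, 0.003]
wrist_force: [1.0, -0.3, -0.6]
width: 0.036
grasp_force: 15.0
```

```bash
python3 - <<'E'
from h import *
go(435,-228,8,-1)
E
```

```text
d cm [ 0.47 -0.16  6.8 ] yaw -0.3 rows 1.6 0.0
```

Request:
step_arm([
  {"translation": [0, 0, 3], "yaw": 0},
  {"translation": [0, 0, 5], "yaw": 0},
  {"translation": [0, 0, 6], "yaw": 0},
  {"translation": [0, 0, 6.5], "yaw": 0},
  {"translation": [0, 0, 6.5], "yaw": 0},
  {"translation": [0, 0, 6.5], "yaw": 0},
])

```text
time: 9.48
eef_pos: [0.4356, -0.2277, 0.1908]
tool_rot: [0.713, 0.701, 0.0, 0.001]
wrist_force: [-0.2, -0.3, -0.1]
width: 0.0359
grasp_force: 15.0
```

Request:
step_arm([
  {"translation": [0, 0, 0], "yaw": 0},
  {"translation": [0, 0, 0], "yaw": 0},
  {"translation": [0, 0, 0], "yaw": 0},
  {"translation": [0, 0, 0], "yaw": 0},
  {"translation": [0, 0, 0], "yaw": 0},
  {"translation": [0, 0, -3], "yaw": 0},
  {"translation": [0, 0, -7], "yaw": 0},
  {"translation": [0, 0, -10], "yaw": 0},
  {"translation": [0, 0, -10], "yaw": 0},
], fingers=0.65)

```text
time: 10.23
eef_pos: [0.437, -0.228, 0.2957]
tool_rot: [0.713, 0.701, 0.001, 0.004]
wrist_force: [1.4, -0.5, -0.7]
width: 0.0565
grasp_force: 0.0
```

```bash
python3 - <<'E'
from h import *
s=arm.read_state(); print(s['eef_pos'])
go(428,-377,100,-31);go(428,-377,4,-31)
E
```

```text
[ 0.43696329 -0.22796814  0.29572838]
d cm [-14.91  -0.67   1.44] yaw 30.1 rows 3.6 4.2
d cm [-14.86  -0.73  11.04] yaw 30.1 rows 4.4 4.2
```

Request:
step_arm([
  {"translation": [-4, -0.2, 0], "yaw": 7},
  {"translation": [-8, -0.4, 0], "yaw": 14},
  {"translation": [-12, -0.6, 0], "yaw": 21},
  {"translation": [-14.9, -0.7, 0], "yaw": 28},
  {"translation": [-14.9, -0.7, 2], "yaw": 30},
  {"translation": [-14.9, -0.7, 5], "yaw": 30},
  {"translation": [-14.9, -0.7, 8], "yaw": 30},
  {"translation": [-14.9, -0.7, 8], "yaw": 30},
  {"translation": [-14.9, -0.7, 8], "yaw": 30},
])

```text
time: 10.98
eef_pos: [0.4254, -0.3762, 0.2093]
tool_rot: [0.87, 0.493, -0.0, -0.001]
wrist_force: [0.3, 0.9, 1.1]
width: 0.0567
grasp_force: 0.0
```

```bash
python3 - <<'E'
from h import *
t=optics.get_image('top')[:,:,::-1];s=optics.get_image('scene')[:,:,::-1]
cv2.imwrite('pics/c4.png',np.hstack([cv2.resize(t[190:290,310:450],(400,286)),cv2.resize(s[130:220,300:426],(400,286))]))
go(427,-376,4,-31)
E
```

```text
d cm [0.1  0.01 2.58] yaw 0.1 rows 0.6 0.0
```

View pics/c4.png

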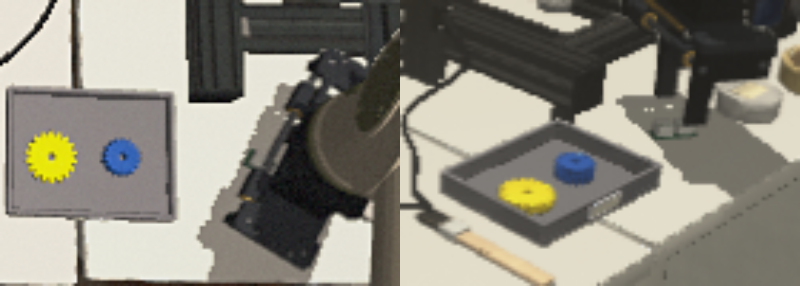

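Both gears are flat and side by side in the plain tray at (50,155) and (121,157). The fingers straddle the board at (672,125). I descend.

Request:
step_arm([
  {"translation": [0.1, 0, 1], "yaw": 0},
  {"translation": [0.1, 0, 1.7], "yaw": 0},
  {"translation": [0.1, 0, 2.3], "yaw": 0},
  {"translation": [0.1, 0, 2.5], "yaw": 0},
  {"translation": [0.1, 0, 2.5], "yaw": 0},
])

```text
time: 11.5
eef_pos: [0.426, -0.3756, 0.1844]
tool_rot: [0.87, 0.493, -0.0, -0.0]
wrist_force: [0.5, 0.9, 0.8]
width: 0.0567
grasp_force: 0.0
```

Request:
step_arm([
  {"translation": [0, 0, 0], "yaw": 0},
  {"translation": [0, 0, 0], "yaw": 0},
  {"translation": [0, 0, 0], "yaw": 0},
  {"translation": [0, 0, 0], "yaw": 0},
  {"translation": [0, 0, 0], "yaw": 0},
  {"translation": [0, 0, 0], "yaw": 0},
  {"translation": [0, 0, 0], "yaw": 0},
  {"translation": [0, 0, 0], "yaw": 0},
], fingers=0, newtons=12)

```text
time: 12.17
eef_pos: [0.4262, -0.3758, 0.1851]
tool_rot: [0.87, 0.493, 0.0, 0.0]
wrist_force: [-0.4, 0.1, 2.1]
width: 0.0155
grasp_force: 12.0
```

```bash
python3 - <<'E'
from h import *
a=np.radians(-7); c=np.array([589.5,100.5]); yv=np.array([-np.sin(a),np.cos(a)])
print('comp -',c-40*yv,'comp +',c+40*yv)
go(427,-376,120,-31); go(430,-150,150,-7); q=c-40*yv; go(q[0],q[1],120,-7)
E
```

```text
comp - [584.62522626  60.79815393] comp + [594.37477374 140.20184607]
d cm [  0.02   0.08 -11.69] yaw 0.1 rows 2.8 0.0
d cm [ 19.56 -11.27 -14.69] yaw -23.9 rows 6.5 3.3
d cm [ 45.59  -8.85 -11.69] yaw -23.9 rows 11.5 3.3
```

Request:
step_arm([
  {"translation": [0, 0, -4], "yaw": 0},
  {"translation": [0, 0, -8], "yaw": 0},
  {"translation": [0, 0, -12], "yaw": 0},
  {"translation": [3, -1.7, -14], "yaw": 0},
  {"translation": [6.5, -3.7, -14.5], "yaw": -6},
  {"translation": [10, -5.7, -14.5], "yaw": -12},
  {"translation": [13.4, -7.7, -14.5], "yaw": -18},
  {"translation": [16.8, -9.6, -14.5], "yaw": -24},
  {"translation": [19.6, -11.2, -14.5], "yaw": -24},
])

```text
time: 12.92
eef_pos: [0.4306, -0.1472, 0.3301]
tool_rot: [0.746, 0.666, -0.0, 0.0]
wrist_force: [0.9, 0.7, 0.2]
width: 0.0155
grasp_force: 12.0
```

```bash
python3 - <<'E'
from h import *
print(arm.read_state()['width']);go(584.5,61,120,-7)
E
```

```text
0.015537679687168057
d cm [22.42 12.96  2.79] yaw 0.5 rows 6.2 0.1
```

Request:
step_arm([
  {"translation": [3.5, 2, 0], "yaw": 0},
  {"translation": [7, 4, 0], "yaw": 0},
  {"translation": [10.5, 6, 0.5], "yaw": 0},
  {"translation": [14, 8, 1], "yaw": 0},
  {"translation": [17.5, 10, 2], "yaw": 0},
  {"translation": [20.5, 11.8, 3], "yaw": 0},
  {"translation": [22.4, 12.9, 5], "yaw": 0.3},
  {"translation": [22.4, 12.9, 8.5], "yaw": 0.3},
  {"translation": [22.4, 12.9, 10], "yaw": 0.3},
  {"translation": [22.4, 12.9, 10], "yaw": 0.3},
])

```text
time: 13.75
eef_pos: [0.5844, 0.0561, 0.2262]
tool_rot: [0.75, 0.661, -0.003, -0.002]
wrist_force: [-0.6, -1.6, -0.6]
width: 0.0162
grasp_force: 12.0
```

```bash
python3 - <<'E'
from h import *
t=optics.get_image('top')[:,:,::-1];s=optics.get_image('scene')[:,:,::-1]
cv2.imwrite('pics/c5.png',np.hstack([cv2.resize(t[150:290,140:300],(400,350)),cv2.resize(s[160:260,130:290],(400,250))]) if 0 else np.hstack([cv2.resize(t[150:250,190:330],(400,286)),cv2.resize(s[150:250,170:310],(400,286))]))
go(584.5,61,7.5,-7)
E
```

```text
d cm [ 0.49 -0.2   4.1 ] yaw -0.3 rows 1.0 0.0
```

View pics/c5.png

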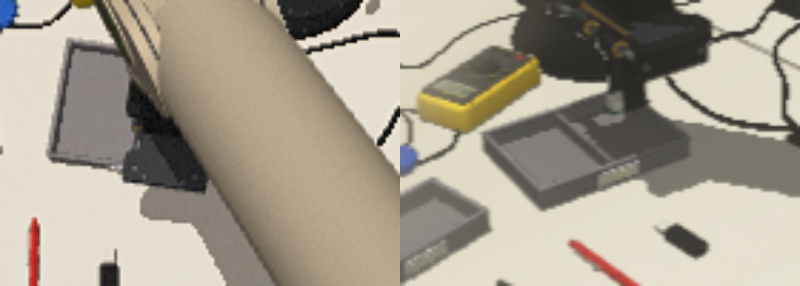

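The board hangs over the right compartment at (615,105). I lower it and release.

Request:
step_arm([
  {"translation": [0.2, 0, 2], "yaw": 0},
  {"translation": [0.2, 0, 3.2], "yaw": 0},
  {"translation": [0.2, 0, 3.8], "yaw": 0},
  {"translation": [0.2, 0, 4.0], "yaw": 0},
  {"translation": [0.2, 0, 4.0], "yaw": 0},
  {"translation": [0.2, 0, 4.0], "yaw": 0},
])

```text
time: 14.35
eef_pos: [0.5865, 0.0586, 0.1909]
tool_rot: [0.75, 0.661, 0.0, 0.0]
wrist_force: [0.8, 0.7, -1.2]
width: 0.0158
grasp_force: 12.0
```

```bash
python3 - <<'E'
from h import *
print(arm.read_state()['eef_pos']);go(584.5,61,7.5,-7)
E
```

```text
[0.58645189 0.0586158  0.19087581]
d cm [ 0.21 -0.22  0.14] yaw -0.2 rows 0.1 0.0
```

Request:
step_arm([
  {"translation": [0, 0, 0.1], "yaw": 0},
  {"translation": [0, 0, 0.1], "yaw": 0},
  {"translation": [0, 0, 0.1], "yaw": 0},
  {"translation": [0, 0, 0.1], "yaw": 0},
  {"translation": [0, 0, 0.1], "yaw": 0},
  {"translation": [0, 0, 0.1], "yaw": 0},
  {"translation": [0, 0, -3], "yaw": 0},
  {"translation": [0, 0, -7], "yaw": 0},
  {"translation": [0, 0, -10], "yaw": 0},
  {"translation": [0, 0, -10], "yaw": 0},
], fingers=0.55)

```text
time: 15.18
eef_pos: [0.5877, 0.0599, 0.2964]
tool_rot: [0.75, 0.661, 0.003, 0.003]
wrist_force: [1.3, -0.1, -0.2]
width: 0.0477
grasp_force: 0.0
```

```bash
python3 - <<'E'
from h import *
print(arm.read_state()['qpos'].round(2));go(417,123.3,100,92)
E
```

```text
[ 0.52  0.49 -0.9   1.65  0.41  1.19 -0.59]
d cm [  4.15 -17.74   1.3 ] yaw -99.2 rows 4.4 13.9
```

Request:
step_arm([
  {"translation": [1, -4, 0], "yaw": -7},
  {"translation": [2, -8, 0], "yaw": -14},
  {"translation": [3, -12, 0], "yaw": -21},
  {"translation": [4.1, -16, 0], "yaw": -28},
  {"translation": [4.1, -17.7, 0], "yaw": -35},
  {"translation": [4.1, -17.7, 0], "yaw": -42},
  {"translation": [4.1, -17.7, 0], "yaw": -49},
  {"translation": [4.1, -17.7, 0], "yaw": -56},
  {"translation": [4.1, -17.7, 0], "yaw": -63},
  {"translation": [4.1, -17.7, 0], "yaw": -70},
])

```text
time: 16.02
eef_pos: [0.4156, 0.1217, 0.2901]
tool_rot: [0.232, 0.973, -0.0, 0.0]
wrist_force: [0.6, -0.2, -0.4]
width: 0.0482
grasp_force: 0.0
```

```bash
python3 - <<'E'
from h import *
print(arm.read_state()['qpos'].round(2));go(417,123.3,30,92);go(417,123.3,2.5,92)
t=optics.get_image('top')[:,:,::-1];s=optics.get_image('scene')[:,:,::-1]
cv2.imwrite('pics/c6.png',np.hstack([cv2.resize(t[150:250,190:330],(400,286)),cv2.resize(s[150:250,170:310],(400,286))]))
E
```

```text
[ 0.89  0.19 -1.33  2.03  0.22  1.07  0.55]
d cm [-0.05  0.2   7.81] yaw -28.9 rows 1.9 4.0
d cm [-0.04  0.2  10.56] yaw -28.9 rows 2.5 4.0
```

View pics/c6.png

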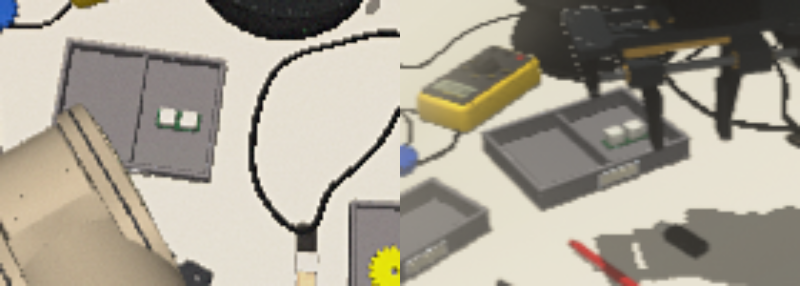

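The board lies flat in the right compartment at (178,118). Next is the USB.

Request:
step_arm([
  {"translation": [0, 0.2, 0], "yaw": -7},
  {"translation": [0, 0.2, 0], "yaw": -14},
  {"translation": [0, 0.2, 2], "yaw": -21},
  {"translation": [0, 0.2, 5], "yaw": -28},
  {"translation": [0, 0.2, 7], "yaw": -29},
  {"translation": [0, 0.2, 7.5], "yaw": -29},
  {"translation": [0, 0.2, 7.5], "yaw": -29},
  {"translation": [0, 0.2, 7.5], "yaw": -29},
])

```text
time: 16.78
eef_pos: [0.4169, 0.1239, 0.2158]
tool_rot: [-0.014, 1.0, 0.0, 0.0]
wrist_force: [0.4, 0.1, 0.5]
width: 0.0477
grasp_force: 0.0
```

```bash
python3 - <<'E'
from h import *
print(arm.read_state()['qpos'].round(2));go(417,123.3,2.5,92)
E
```

```text
[ 0.75  0.4  -1.26  2.09  0.47  0.97  0.84]
d cm [-0.01 -0.06  3.13] yaw -0.4 rows 0.8 0.1
```

Request:
step_arm([
  {"translation": [0, -0.1, 1.5], "yaw": 0},
  {"translation": [0, -0.1, 2.6], "yaw": 0},
  {"translation": [0, -0.1, 3.1], "yaw": 0},
  {"translation": [0, -0.1, 3.1], "yaw": 0},
  {"translation": [0, -0.1, 3.1], "yaw": 0},
])

```text
time: 17.2
eef_pos: [0.4171, 0.1227, 0.185]
tool_rot: [-0.015, 1.0, -0.0, 0.001]
wrist_force: [0.4, 0.1, 0.1]
width: 0.048
grasp_force: 0.0
```

Request:
step_arm([
  {"translation": [0, 0, 0], "yaw": 0},
  {"translation": [0, 0, 0], "yaw": 0},
  {"translation": [0, 0, 0], "yaw": 0},
  {"translation": [0, 0, 0], "yaw": 0},
  {"translation": [0, 0, 0], "yaw": 0},
  {"translation": [0, 0, 0], "yaw": 0},
  {"translation": [0, 0, 0], "yaw": 0},
], fingers=0, newtons=15)

```text
time: 17.78
eef_pos: [0.4167, 0.1225, 0.1841]
tool_rot: [-0.015, 1.0, -0.0, 0.0]
wrist_force: [-0.6, -0.9, 2.6]
width: 0.0178
grasp_force: 15.0
```

```bash
python3 - <<'E'
from h import *
print(arm.read_state()['eef_pos']);go(590,140,100,83)
E
```

```text
[0.4167324  0.12248495 0.18407767]
d cm [-17.37   1.22  -9.79] yaw 8.8 rows 4.8 1.2
```

Request:
step_arm([
  {"translation": [0, 0, -4], "yaw": 0},
  {"translation": [0, 0, -8], "yaw": 0},
  {"translation": [-3, 0.2, -9.8], "yaw": 4},
  {"translation": [-7, 0.5, -9.8], "yaw": 9},
  {"translation": [-11, 0.8, -9.8], "yaw": 9},
  {"translation": [-15, 1.1, -9.8], "yaw": 9},
  {"translation": [-17.4, 1.2, -9.5], "yaw": 9},
  {"translation": [-17.4, 1.2, -6], "yaw": 9},
  {"translation": [-17.4, 1.2, -4], "yaw": 9},
  {"translation": [-17.4, 1.2, -4], "yaw": 9},
])

```text
time: 18.62
eef_pos: [0.5891, 0.1392, 0.2194]
tool_rot: [0.063, 0.998, -0.001, -0.003]
wrist_force: [-0.9, -0.4, -1.0]
width: 0.0174
grasp_force: 15.0
```

```bash
python3 - <<'E'
from h import *
arm.read_state(); optics.get_image('top');go(590,140,6.7,83)
E
```

```text
d cm [-0.06  0.04  3.34] yaw -0.2 rows 0.8 0.0
```

Request:
step_arm([
  {"translation": [0, 0, 1.5], "yaw": 0},
  {"translation": [0, 0, 2.6], "yaw": 0},
  {"translation": [0, 0, 3.2], "yaw": 0},
  {"translation": [0, 0, 3.3], "yaw": 0},
  {"translation": [0, 0, 3.3], "yaw": 0},
  {"translation": [0, 0, 3.3], "yaw": 0},
])

```text
time: 19.17
eef_pos: [0.5904, 0.1399, 0.1916]
tool_rot: [0.063, 0.998, 0.0, 0.0]
wrist_force: [-0.3, -0.7, -0.0]
width: 0.0172
grasp_force: 15.0
```

Request:
step_arm([
  {"translation": [0, 0, 0], "yaw": 0},
  {"translation": [0, 0, 0], "yaw": 0},
  {"translation": [0, 0, 0], "yaw": 0},
  {"translation": [0, 0, 0], "yaw": 0},
  {"translation": [0, 0, 0], "yaw": 0},
  {"translation": [0, 0, -3], "yaw": 0},
  {"translation": [0, 0, -7], "yaw": 0},
  {"translation": [0, 0, -10], "yaw": 0},
  {"translation": [0, 0, -10], "yaw": 0},
], fingers=0.4)

```text
time: 19.92
eef_pos: [0.5914, 0.1412, 0.2974]
tool_rot: [0.063, 0.998, 0.001, 0.004]
wrist_force: [-0.2, 0.5, 0.1]
width: 0.0347
grasp_force: 0.0
```

```bash
python3 - <<'E'
from h import *
# hex long arm: width profile, use both views for arm line
t=cv2.imread('pics/top0raw.png'); V=t.max(2); m=np.zeros(V.shape,np.uint8); m[222:264,165:190]=(V<130)[222:264,165:190]
mid=[(np.average(np.arange(165,190),weights=np.clip(225-V[r,165:190].astype(float),0,None)*(np.abs(np.arange(165,190)-np.mean(np.where(m[r])[0]))<4)),r) for r in range(231,253)]
w=cast('top',mid,.004)*1000; vx,vy,a,b=cv2.fitLine(w.astype(np.float32),2,0,.01,.01).ravel(); print('top',np.degrees(np.arctan2(vy,vx)),a,b)
# scene view at 800 scale: arm from ~(320,389) to (358,408)
s=cv2.imread('pics/scene0raw.png'); Vs=s.max(2); ms=np.zeros(V.shape,np.uint8); ms[244:272,200:236]=(Vs<110)[244:272,200:236]
c=max(cv2.findContours(ms,0,1)[0],key=cv2.contourArea)[:,0]; print('scene box',rect(cast('scene',c,.004)))
mid=[(x,np.mean(np.where(ms[:,x])[0])) for x in range(206,225)]
w=cast('scene',mid,.004)*1000; vx,vy,a,b=cv2.fitLine(w.astype(np.float32),2,0,.01,.01).ravel(); print('scene',np.degrees(np.arctan2(vy,vx)),a,b)
go(431,268.5,100,104)
E
```

```text
top 15.964265 433.58646 268.85855
scene box (array([429.8, 270.3]), array([92.1, 24.7]), 0.7)
scene 15.615168 442.0547 272.9866
d cm [17.52 10.61  1.44] yaw -21.2 rows 4.9 3.0
```

```bash
python3 - <<'E'
from h import *
t=optics.get_image('top')[:,:,::-1];s=optics.get_image('scene')[:,:,::-1]
cv2.imwrite('pics/c7.png',np.hstack([cv2.resize(t[150:250,190:330],(400,286)),cv2.resize(s[150:250,170:310],(400,286))]))
go(424,266.2,100,105.8); print(arm.read_state()['qpos'].round(2))
E
```

```text
d cm [18.11 10.42  0.98] yaw -23.0 rows 5.0 3.2
[ 0.48  0.62 -1.07  1.61  0.56  1.26  0.75]
```

Request:
step_arm([
  {"translation": [3.6, 2, 0], "yaw": -6},
  {"translation": [7.2, 4, 0], "yaw": -12},
  {"translation": [10.8, 6.2, 0], "yaw": -18},
  {"translation": [14.4, 8.3, 0], "yaw": -23},
  {"translation": [18.1, 10.4, 0], "yaw": -23},
  {"translation": [18.1, 10.4, 3], "yaw": -23},
  {"translation": [18.1, 10.4, 6], "yaw": -23},
  {"translation": [18.1, 10.4, 8], "yaw": -23},
  {"translation": [18.1, 10.4, 8], "yaw": -23},
  {"translation": [18.1, 10.4, 8], "yaw": -23},
])

```text
time: 20.85
eef_pos: [0.4232, 0.2656, 0.2101]
tool_rot: [-0.137, 0.991, -0.0, -0.001]
wrist_force: [-0.1, 1.5, 0.6]
width: 0.0349
grasp_force: 0.0
```

```bash
python3 - <<'E'
from h import *
t=optics.get_image('top')[:,:,::-1];s=optics.get_image('scene')[:,:,::-1]
cv2.imwrite('pics/c8.png',np.hstack([cv2.resize(t[150:250,190:330],(400,286)),cv2.resize(s[180:280,150:290],(400,286))]))
go(424,266.2,2,105.8); print(arm.read_state()['qpos'].round(2))
E
```

```text
d cm [-0.    0.01  2.79] yaw -0.0 rows 0.7 0.0
[ 0.34  0.57 -1.18  1.94  0.61  1.05  0.74]
```

View pics/c8.png

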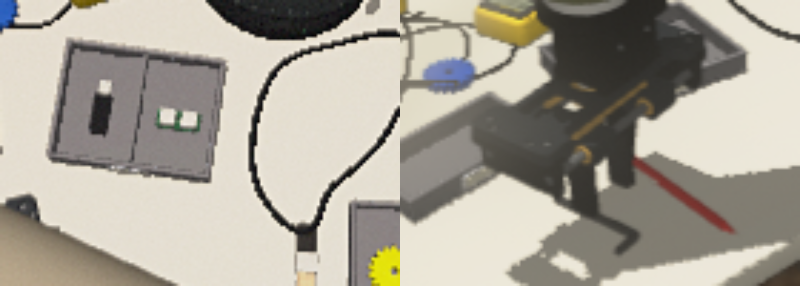

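The USB lies flat in the left compartment (102,105). The gripper straddles the hex key's long arm, so I descend and grip.

Request:
step_arm([
  {"translation": [0, 0, 1.5], "yaw": 0},
  {"translation": [0, 0, 2.4], "yaw": 0},
  {"translation": [0, 0, 2.8], "yaw": 0},
  {"translation": [0, 0, 2.8], "yaw": 0},
  {"translation": [0, 0, 2.8], "yaw": 0},
])

```text
time: 21.37
eef_pos: [0.4238, 0.2658, 0.1829]
tool_rot: [-0.137, 0.991, -0.0, -0.0]
wrist_force: [-0.3, -0.5, -0.9]
width: 0.0349
grasp_force: 0.0
```

Request:
step_arm([
  {"translation": [0, 0, 0], "yaw": 0},
  {"translation": [0, 0, 0], "yaw": 0},
  {"translation": [0, 0, 0], "yaw": 0},
  {"translation": [0, 0, 0], "yaw": 0},
  {"translation": [0, 0, 0], "yaw": 0},
  {"translation": [0, 0, 0], "yaw": 0},
], fingers=0, newtons=30)

```text
time: 21.87
eef_pos: [0.4238, 0.2658, 0.183]
tool_rot: [-0.137, 0.991, -0.0, 0.0]
wrist_force: [0.5, -0.9, 0.5]
width: 0.0061
grasp_force: 30.0
```

```bash
python3 - <<'E'
from h import *
s=arm.read_state(); print(s['eef_pos'],s['qpos'].round(2))
# in tool frame now: hex x axis direction = world 15.8deg. place with hex x along tray +y (98.5) or -y (-81.5)
a=np.radians(8.5); c=np.array([571,315.3]); M=R.from_quat(s['tool_rot']).as_matrix(); h=np.degrees(np.arctan2(M[1,1],M[0,1])); print('close heading',h)
for rot in (98.5-15.8,-81.5-15.8):
    th=np.radians(15.8+rot); ux=np.array([np.cos(th),np.sin(th)]); uy=np.array([-np.sin(th),np.cos(th)])
    g=c-uy*10-ux*5; print(rot,'grasp target',g,'yaw',-rot,'rel',h+rot-np.degrees(np.arctan2(g[1],g[0])))
    p=s['eef_pos']*1000; print((M.T@(np.r_[g,282]-p)/10).round(2))
E
```

```text
[0.42378088 0.26576453 0.18299081] [ 0.3   0.61 -1.13  1.96  0.66  1.01  0.7 ]
close heading 105.76779517336047
82.7 grasp target [581.62920569 311.83301479] yaw -82.7 rel 160.27038354730064
[-16.44   0.14  -9.9 ]
-97.3 grasp target [560.37079431 318.76698521] yaw 97.3 rel -21.16559278213516
[-14.59   1.39  -9.9 ]
```

Gripped (6 mm wide). I lift, carry it over and turn it to lie along the narrow tray, with the long arm near the tray's middle for finger clearance.

Request:
step_arm([
  {"translation": [0, 0, -4], "yaw": 0},
  {"translation": [0, 0, -8], "yaw": 0},
  {"translation": [-2, 0.2, -9.9], "yaw": 7},
  {"translation": [-5, 0.5, -9.9], "yaw": 14},
  {"translation": [-8, 0.8, -9.9], "yaw": 21},
  {"translation": [-11, 1, -9.9], "yaw": 28},
  {"translation": [-14, 1.2, -9.9], "yaw": 35},
  {"translation": [-15, 1.3, -9.9], "yaw": 42},
  {"translation": [-15, 1.3, -9.9], "yaw": 49},
  {"translation": [-15, 1.3, -9.9], "yaw": 56},
])

```text
time: 22.7
eef_pos: [0.565, 0.3195, 0.2814]
tool_rot: [0.347, 0.938, 0.0, -0.0]
wrist_force: [-1.1, -0.2, -0.3]
width: 0.0062
grasp_force: 30.0
```

```bash
python3 - <<'E'
from h import *
s=arm.read_state(); print(s['width'],s['qpos'].round(2)); go(566.3,319.7,100,8.5)
E
```

```text
0.006238473440572385 [ 0.05  0.65 -0.9   1.5   0.52  1.25 -0.06]
d cm [-0.09  0.1  -0.06] yaw 40.9 rows 0.0 5.7
```

Request:
step_arm([
  {"translation": [-0.1, 0.1, 0], "yaw": 7},
  {"translation": [-0.1, 0.1, 0], "yaw": 14},
  {"translation": [-0.1, 0.1, 0], "yaw": 21},
  {"translation": [-0.1, 0.1, 0], "yaw": 28},
  {"translation": [-0.1, 0.1, 0], "yaw": 35},
  {"translation": [-0.1, 0.1, 2], "yaw": 41},
  {"translation": [-0.1, 0.1, 5], "yaw": 41},
  {"translation": [-0.1, 0.1, 6], "yaw": 41},
  {"translation": [-0.1, 0.1, 6], "yaw": 41},
  {"translation": [-0.1, 0.1, 6], "yaw": 41},
])

```text
time: 23.53
eef_pos: [0.5659, 0.3193, 0.2221]
tool_rot: [0.651, 0.759, -0.0, -0.0]
wrist_force: [0.5, -0.0, 1.0]
width: 0.0062
grasp_force: 30.0
```

```bash
python3 - <<'E'
from h import *
t=optics.get_image('top')[:,:,::-1];s=optics.get_image('scene')[:,:,::-1]
cv2.imwrite('pics/c9.png',np.hstack([cv2.resize(t[150:250,100:240],(400,286)),cv2.resize(s[180:280,110:250],(400,286))]))
go(566.3,319.7,5.5,8.5)
E
```

```text
d cm [ 0.   -0.01  3.61] yaw 0.3 rows 0.9 0.0
```

View pics/c9.png

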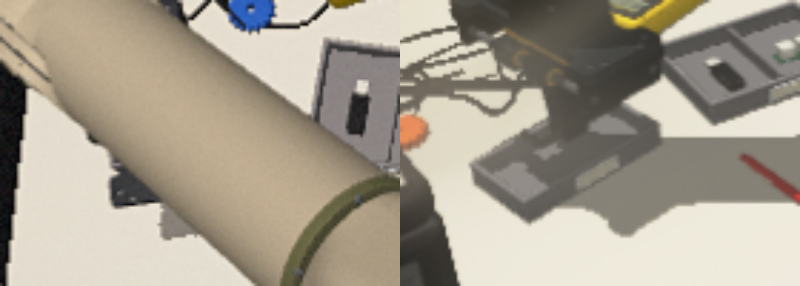

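The gripper is centred over the narrow tray (565,150). I lower the key and release with a small opening.

Request:
step_arm([
  {"translation": [0, 0, 1.5], "yaw": 0},
  {"translation": [0, 0, 2.6], "yaw": 0},
  {"translation": [0, 0, 3.2], "yaw": 0},
  {"translation": [0, 0, 3.5], "yaw": 0},
  {"translation": [0, 0, 3.6], "yaw": 0},
  {"translation": [0, 0, 3.6], "yaw": 0},
  {"translation": [0, 0, 3.6], "yaw": 0},
])

```text
time: 24.22
eef_pos: [0.5659, 0.3191, 0.1869]
tool_rot: [0.651, 0.759, -0.0, 0.0]
wrist_force: [-4.7, -4.6, 12.2]
width: 0.006
grasp_force: 30.0
```

Request:
step_arm([
  {"translation": [0, 0, 0], "yaw": 0},
  {"translation": [0, 0, 0], "yaw": 0},
  {"translation": [0, 0, 0], "yaw": 0},
  {"translation": [0, 0, -2], "yaw": 0},
  {"translation": [0, 0, -6], "yaw": 0},
  {"translation": [0, 0, -10], "yaw": 0},
  {"translation": [0, 3, -13], "yaw": 0},
  {"translation": [0, -4, -15], "yaw": 0},
  {"translation": [-4, -8, -15], "yaw": 0},
], fingers=0.2)

```text
time: 24.97
eef_pos: [0.5248, 0.2954, 0.3343]
tool_rot: [0.651, 0.759, 0.004, -0.002]
wrist_force: [-1.6, 1.2, 1.6]
width: 0.0172
grasp_force: 0.0
```

```bash
python3 - <<'E'
from h import *
go(430,-40,150,0)
E
```

```text
d cm [-31.7  -14.5   -0.09] yaw 8.8 rows 8.4 1.2
```

Request:
step_arm([
  {"translation": [-3.8, -1.7, 0], "yaw": 0},
  {"translation": [-7.6, -3.4, 0], "yaw": 0},
  {"translation": [-11.4, -5.2, 0], "yaw": 0},
  {"translation": [-15.2, -7, 0], "yaw": 0},
  {"translation": [-19, -8.7, 0], "yaw": 0},
  {"translation": [-22.8, -10.4, 0], "yaw": 0},
  {"translation": [-26.6, -12.2, 0], "yaw": 0},
  {"translation": [-30, -14, 0], "yaw": 0},
  {"translation": [-30, -14, 0], "yaw": 0},
  {"translation": [-30, -14, 0], "yaw": 0},
])

```text
time: 25.8
eef_pos: [0.43, -0.0281, 0.3317]
tool_rot: [0.653, 0.758, -0.0, 0.0]
wrist_force: [0.8, 0.9, 1.0]
width: 0.0174
grasp_force: 0.0
```

```bash
python3 - <<'E'
from h import *
t=optics.get_image('top')[:,:,::-1];s=optics.get_image('scene')[:,:,::-1]
cv2.imwrite('pics/c10.png',np.hstack([cv2.resize(t[155:290,120:255],(400,400)),cv2.resize(s[170:290,110:230],(400,400))]))
hsv=cv2.cvtColor(t,cv2.COLOR_BGR2HSV);m=(hsv[...,1]>100).astype(np.uint8); m2=np.zeros_like(m); m2[218:282,181:221]=m[218:282,181:221]
print('pen',rect(cast('top',np.argwhere(m2)[:,::-1],.005)))
t0=cv2.imread('pics/top0raw.png'); m=(cv2.cvtColor(t0,cv2.COLOR_BGR2HSV)[...,1]>100); m2[:]=0; m2[218:282,181:221]=m[218:282,181:221]; print('pen0',rect(cast('top',np.argwhere(m2)[:,::-1],.005)))
E
```

```text
pen (array([411.6, 198.4]), array([135.8,   8.6]), 3.0)
pen0 (array([411.6, 198.4]), array([135.8,   8.6]), 3.0)
```

View pics/c10.png

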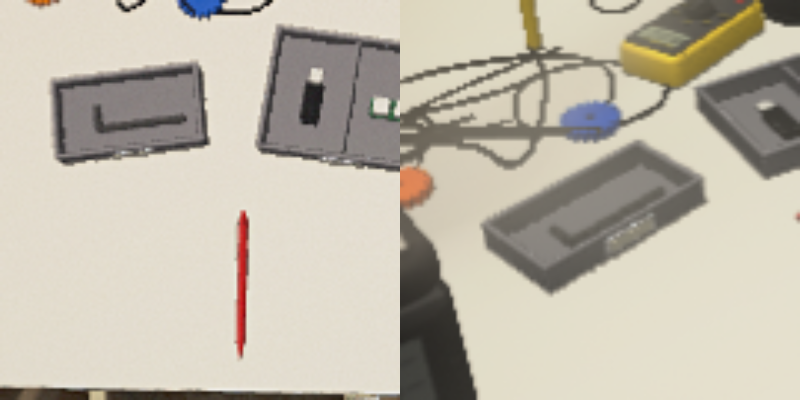

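The hex key lies flat in the narrow tray, clear of its walls (140,120). The USB and board lie flat in the divided tray, and the pen has not moved. I hand in.

```bash
python3 -c "
from bench import ticket
print(ticket.hand_in())"
```

```text
the job is handed in; nothing more can be done
None
```

The job is handed in: the gears are in the plain tray, the sensor board and USB stick in the divided tray (one per compartment) and the hex key in the narrow tray, all lying flat in the pictures; the pen's measured position is unchanged, and the brush was never approached but I did not re-measure it.

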